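Unclip the battery box cover

ROBOT

A 7-joint arm with a two-finger parallel gripper is mounted at the origin on the work surface. World frame = base frame: x ahead of the robot, y to its left, z up, the work surface at z = 0. Lengths are in m, angles in rad, forces in N, time in s.
With the tool pointing down it reaches from about 0.4 to 0.875 m from the base axis. Payload 19.3 kg.
Tool frame: the origin (TCP) lies at the very end of the fingers, on their centre line; the grasp point (between the pads) lies 19 mm behind it (bot.pinch_z is the distance from the TCP to the grasp point, in m); y points along the fingers, z is the direction in which the jaws open and shut, and the axes are right-handed (so a half turn about y gives the same grasp; the last joint's range is limited). The gripper opens to 85 mm and grips with 20 to 120 N. Pads are 22 mm wide; open, the fingers measure 114 mm over their backs; the gripper's body (76 mm by 85 mm) begins 54 mm behind the grasp point. The pads swing forward as they close: fully open they stand 13 mm farther back than shut.
Start: joints at [-1.338, 0.521, -0.036, 1.599, 0.021, 1.021, -0.113], TCP at [0.186, 0.597, 0.231] pointing down, gripper open.
Joint ranges: [-2.91, 2.91], [-0.3, 2.13], [-1.5, 1.42], [0.17, 2.43], [-1.26, 4.41], [0.16, 1.93], [-2.52, 2.52]. Speed limits (rad/s): [1.89, 1.89, 2.39, 2.39, 3.01, 3.01, 3.01].

INTERFACE

Orientations are given as a unit quaternion [x, y, z, w].
In Python, from plant import telemetry, camera, camera_params, bot, regions_of gives the robot as it stands.
- The arm moves only by the tool move_arm, never from a script. Its argument "rows" is a list of rows, each a list of 5 numbers: the shift along the world's x, y, z in m, then the turn about the world's z in rad, then the finger opening in m, from 0 to 0.0854. A call has 1 to 8 rows; each row shifts and turns the pose as measured when the row begins; what a row does not reach is not made up. A row lasts 1/8 s, in which the tool goes at most 62.5 mm and 10.7 degrees, less where a joint would pass 70% of its speed; a pose out of reach is approached as far as the arm can. A call with a gripper value outside its range is refused whole. The fingers move at their own pace and stop on an object; the grip force is fixed at half the most. Time passes only in rows, so rows that do not move let the fingers close. It gives the time, the measured TCP pose, the force and the opening at its end, in the units of the state.
- telemetry.state(): the state, without advancing time (a new reading comes with each control period).
- camera(name): name is "scene" or "top" or "wrist"; returns the picture (420x560x3 uint8, red, green, blue); there is no depth.
- camera_params(name): a dict with "fx", "fy", "cx", "cy" (pixels), "rvec" (rotation vector, rad) and "tvec" (3), from world to camera coordinates, as OpenCV has them; the wrist camera has in their place "hand_eye" (4x4, takes a point from camera to tool coordinates, whose origin is the TCP and whose axes are the tool frame's). Camera axes: x right, y down, z forward; pixel columns grow to the right and rows downward; lengths in m; the calibration is good to about 2 mm. A picture is of the moment at which its call begins: read the wrist's pose just before it. camera_params takes no time and is no camera call.
- bot.sign_off(): hands the job in, once; it reports no verdict.
Trained networks look in the newest picture that a camera, given by its name, has taken for a name from the list of things; names that differ only in an ending like _2 or _b are one class to them, and where a whole thing is asked for, a point or a joint stands for the part that bears it (a point fixed in the world has none). Each returns a list of dicts, best first, with "score" (0 to 1); they miss things now and then, are a little off and sometimes report something else, mostly with a low value. They report only what shows in the picture. A call takes as long as a camera call. They do not tell look-alikes from the thing itself.
- regions_of(camera, thing): "pixels" (420x560 bool, what is visible of it) and "pixel" ([column, row] in pixels, amid what is visible of it).
The state is a dict: "time_s": time; "joints": joint angles; "qvel": joint speeds; "tau": joint torques, N m; "eef_pos": TCP position; "tool_rot": TCP orientation; "contact_force": force on the tool from outside, world axes, zero at the start; "moment": the same for the moment, N m; "gripper_width": opening from 0.0 (shut) to 1.0 (fully open).
Only numpy, scipy, OpenCV 4.12 (cv2) and the standard library are available. Lean on these libraries where they do the work, as an engineer would, in place of code of your own. Each camera call takes 0.05 s, during which the arm holds its last target.

TASK

Take the snap-fit cover off the battery box: press its two side tabs together, gently and evenly so that neither is overloaded, lift the cover straight off without tearing at a hook that still holds, and set it down softly, right way up, in the middle of the wooden board. Let go of it there and leave the other things on the bench where they are.

Things in the scene. Friction and masses are not known exactly. Their poses are not given: they have to be found in the camera images.
- box: Grey battery box, bolted to the bench (it cannot move), 150 x 100 mm and 60 mm high, a 20 mm wide mounting foot at each end. Origin: centre of its underside; x along its length, z up. In its 6 mm thick top is an 84 (x) by 54 mm (y) opening that the cover closes.
- cover: Grey snap-fit cover, 0.18 kg, a 100 x 72 x 5 mm plate lying on the box over its opening; in the middle of each long side a 40 mm wide notch where a spring tab stands. Origin: centre of the plate's underside (60 mm above the bench while fitted); x along its length, y from right to left tab, z up. Two plugs reach 16 mm below the plate; it stands on them when set down.
- tab_left: Spring tab at the cover's +y side, 24 mm wide (cover x). Origin: in its stem, 20 mm from the cover's centre line when not pressed, level with the plate's underside. It slides inwards (cover -y) against a spring: 2 N to start, then 3.5 N per mm (12.5 N at 3 mm), with no stop before it is overloaded. It is pressed by the upright thumb pad on its outside. It cracks above 20 N.
- tab_right: The mirror image at the cover's -y side: origin 20 mm from the cover's centre line when not pressed, slides inwards (cover +y), same spring, hook and limit, its own thumb pad.
- pads (a point): Point of the cover midway between the two thumb pads as made, 24 mm above the plate's underside. Pads: 24 mm wide (cover x), from 8 to 38 mm above the plate's underside. They are rigid but bent by use: each outer face stands 24.5 to 33.5 mm from the cover's centre line, differently on each side and every time. This is not measured; feel for it.
- hooks (a point): Point of the cover midway between the two tabs' hooks, 11 mm below the plate's underside. Each hook sticks out 3 mm under the box's top (give or take 0.8 mm, the cover's sideways play) and is free once its tab is pressed in that far; both must be held in while lifting. With a hook caught the cover rises only 2 mm.
- board: Flat piece of light wood, 180 x 160 x 12 mm, fixed to the bench. Origin: centre of its underside; top 12 mm above. The cover is to be set near its middle.
- eyebolt: Bystander: steel eye bolt lying flat, ring 58 mm across, 14 mm high, shank 45 mm. Origin: centre of the ring, on the bench.
- stepblock: Bystander: dark steel stepped clamping block, 60 x 30 x 42 mm. Origin: centre of its underside.
- oil: Bystander: small amber oil bottle, 48 mm across, 110 mm high. Origin: centre of its underside.
Mind the look-alikes: they are no part of the job. There is more than one size of the cover; the job needs the smaller. There is more than one size of the board; the job needs the larger.

How it is judged:
On the way:
1. the cover is lifted clear of the box, upright (z of cover in the frame of box above 0.09 m and angle between cover's own z axis and vertical below 0.35 rad), for 0.1 s.
At the end, for the whole second after the job is handed in: the cover stands upright (within 0.1 rad) on its plugs on the board, its origin within 40 mm of the board's middle and 25 to 32 mm above the board's underside, at rest (horizontal distance between cover and board below 0.04 m and z of cover in the frame of board between 0.025 and 0.032 m and angle between cover's own z axis and vertical below 0.1 rad and linear speed of cover below 0.02 m/s); the robot touches nothing.
It fails at once if a tab is pressed with more than 20 N (contact force between the fingers and tab_left above 20 N or contact force between the fingers and tab_right above 20 N).
It fails at once if a hook that is still caught under the box's top is pulled with more than 20 N (contact force between any of tab_left, tab_right and box above 20 N).
It fails at once if the cover is set down on the board with more than 50 N (contact force between cover and board above 50 N).
It fails at once if a bystander is moved by more than 20 mm (distance of any of eyebolt, stepblock, oil from where it was at the start of the episode above 0.02 m).
It also fails if it takes over 58 s, if anything falls off the work surface, if the arm or the gripper's body presses on something with over 40 N, if the wrist force passes 120 N, or if a joint passes its speed limit or range.

## Working session

There is one attempt and no reset: what is moved stays moved. The work goes in short steps, Python scripts to look and compute and a tool call to move; the robot and the scene stay as the last step left them, time stands still between calls to the robot, and variables do not carry over. Pictures are saved under pics/ and viewed, and the job is handed in when it is done.

Besides the shell and the picture viewer there is one more tool, called after "Request:" in YAML: its name, and indented under it one key for each argument. move_arm: Moves the arm, as the interface text tells. Its arguments: {"type":"object","properties":{"rows":{"type":"array","items":{"type":"array","items":{"type":"number"}}}},"required":["rows"]}

```bash
ls; mkdir -p pics
python3 - <<'E'
from plant import telemetry, camera, camera_params, bot
import cv2
print(telemetry.state())
for n in ("scene","top","wrist"):
    im=camera(n); cv2.imwrite(f"pics/{n}0.png",im[:,:,::-1]); print(n,camera_params(n))
E
```

```text
pics
{'time_s': 0.0, 'joints': array([-1.33819974,  0.52198908, -0.03633152,  1.60000847,  0.02119861,
        1.02109732, -0.11283343]), 'qvel': array([ 0.00048815, -0.00163828, -0.00049911, -0.00120554, -0.00095178,
       -0.00062125, -0.00045665]), 'tau': array([-1.19284861e-03, -9.27109694e+01,  1.97922818e+00, -3.69941890e+01,
        1.77876942e-02,  8.04884825e-03,  3.42422641e-05]), 'eef_pos': array([0.18630118, 0.59623351, 0.23074106]), 'tool_rot': array([ 0.69940969, -0.10669301,  0.10662782, -0.69862236]), 'contact_force': array([-0.35093949,  0.31524604,  0.39681557]), 'moment': array([-0.01745321,  0.02108721, -0.0158519 ]), 'gripper_width': 0.9991865916413779}
scene {'fx': 402.66095844984744, 'fy': 402.66095844984744, 'cx': 273.052778361349, 'cy': 211.83735055409582, 'rvec': array([ 1.41507516,  2.04266154, -0.9707798 ]), 'tvec': array([ 0.10370424, -0.30076125,  1.43259046])}
top {'fx': 512.8048492252814, 'fy': 512.8048492252814, 'cx': 273.6536978400601, 'cy': 210.39344597172706, 'rvec': array([ 2.17902255, -2.12634841,  0.17046531]), 'tvec': array([0.06724046, 0.52192047, 1.21728446])}
wrist {'fx': 306.8752423734534, 'fy': 306.8752423734534, 'cx': 279.246561662189, 'cy': 207.7877045816511, 'hand_eye': array([[ 3.02898153e-04,  9.46599098e-01,  3.22412865e-01,
        -8.31527691e-02],
       [ 2.53409936e-04, -3.22412942e-01,  9.46599086e-01,
        -1.44026357e-01],
       [ 9.99999922e-01, -2.05020491e-04, -3.37535902e-04,
        -4.48179446e-04],
       [ 0.00000000e+00,  0.00000000e+00,  0.00000000e+00,
         1.00000000e+00]])}
```

View pics/scene0.png

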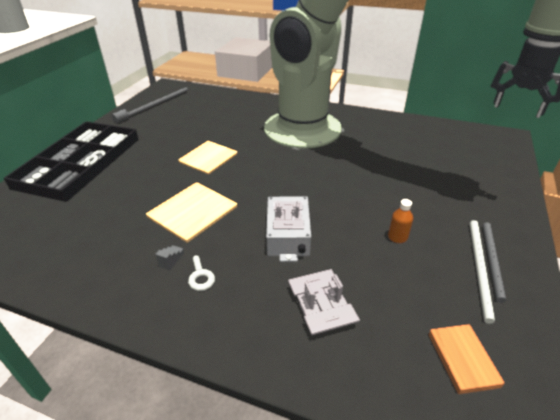

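View pics/top0.png

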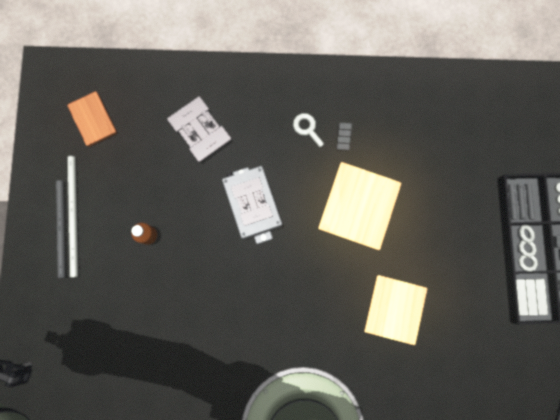

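View pics/wrist0.png

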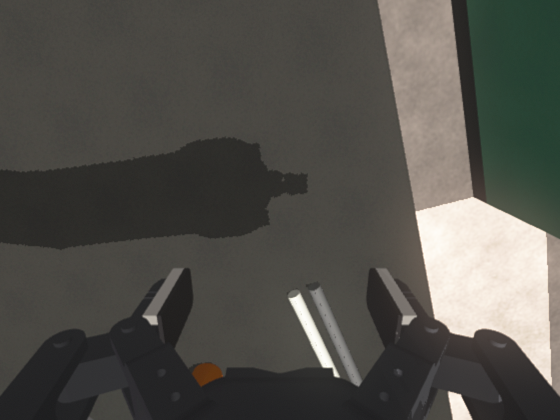

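Scene shows the fitted cover on the box at scene (288,213)/top (252,202). Candidates for the cover are that one and a larger loose cover at top (199,128). Candidates for the board are the large one at top (360,205) and a small one at top (396,310); the orange plank is at top (92,118). I choose (252,202) and (360,205), then measure.

```bash
cat > h.py <<'E'
from plant import telemetry, camera, camera_params, bot, regions_of
import cv2, numpy as np
from scipy.spatial.transform import Rotation as R
def cam(name,st=None):
    p=camera_params(name); K=np.array([[p['fx'],0,p['cx']],[0,p['fy'],p['cy']],[0,0,1]])
    if 'hand_eye' in p:
        st=st or telemetry.state(); T=np.eye(4); T[:3,:3]=R.from_quat(st['tool_rot']).as_matrix(); T[:3,3]=st['eef_pos']
        W=T@p['hand_eye']; Rc=W[:3,:3].T; t=-Rc@W[:3,3]
    else:
        Rc=R.from_rotvec(p['rvec']).as_matrix(); t=p['tvec']
    return K,Rc,t
def proj(c,P):
    K,Rc,t=c; q=(Rc@np.atleast_2d(P).T).T+t; q=q@K.T; return q[:,:2]/q[:,2:]
def back(c,px,z):
    K,Rc,t=c; px=np.atleast_2d(px).astype(float); d=np.c_[px,np.ones(len(px))]@np.linalg.inv(K).T@Rc
    o=-Rc.T@t; s=(z-o[2])/d[:,2]; return o+d*s[:,None]
def rect(mask,c,z):
    cn,_=cv2.findContours(mask.astype(np.uint8),cv2.RETR_EXTERNAL,cv2.CHAIN_APPROX_NONE)
    k=max(cn,key=cv2.contourArea)[:,0,:]
    w=back(c,k,z)[:,:2]; return cv2.minAreaRect((w*1000).astype(np.float32))
E
python3 - <<'E'
from h import *
im=camera("top"); c=cam("top")
cv2.imwrite("pics/crop1.png",cv2.resize(im[80:260,150:420,::-1],None,fx=2.9,fy=2.9,interpolation=cv2.INTER_CUBIC))
for n,z in (("box",.06),("cover",.065),("board",.012),("eyebolt",.007),("stepblock",.04),("oil",.05)):
    for r in regions_of("top",n)[:3]:
        print(n,round(r['score'],2),r['pixel'],[np.round(v,3) for v in rect(r['pixels'],c,z)])
E
```

```text
box 0.9 [240.2, 213.5] [array([530.12 , 132.109]), array([185.503, 102.753]), np.float64(20.531)]
box 0.55 [261.2, 196.5] [array([545.25 , 115.152]), array([36.313, 19.807]), np.float64(19.691)]
cover 0.73 [249.8, 201.6] [array([537.299, 133.926]), array([100.91 ,  71.959]), np.float64(21.296)]
cover 0.71 [198.2, 126.9] [array([714.271, 268.229]), array([137.997,  97.73 ]), np.float64(37.604)]
board 0.85 [394.6, 308.6] [array([ 287.976, -222.258]), array([126.61 , 140.303]), np.float64(76.608)]
board 0.75 [359.9, 204.1] [array([ 541.423, -134.874]), array([162.177, 181.223]), np.float64(72.101)]
eyebolt 0.93 [308.7, 131.2] [array([730.812,  -1.928]), array([97.933, 53.607]), np.float64(26.648)]
stepblock 0.59 [344.6, 140.0] [array([710.678, -88.876]), array([70.133, 30.14 ]), np.float64(0.319)]
oil 0.59 [143.9, 233.5] [array([454.46 , 390.662]), array([61.916, 47.676]), np.float64(65.137)]
```

View pics/crop1.png

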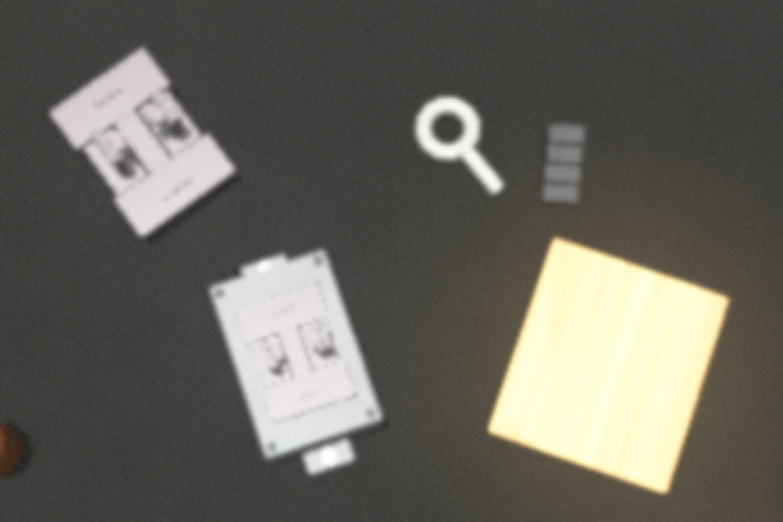

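Sizes agree: fitted cover measures 101×72 mm (loose one 138×98), chosen board 181×162 mm. Now the turn needed.

Run:
```python
from h import *
s=telemetry.state(); M=R.from_quat(s['tool_rot']).as_matrix(); print(M.round(3))
a=np.degrees(np.arctan2(M[1,2],M[0,2])); print(a, [(111.3-a+90)%180-90])
```

```text
[[ 0.955 -0.     0.298]
 [-0.298 -0.     0.955]
 [ 0.    -1.    -0.   ]]
72.6508985457667 [np.float64(38.64910145423329)]
```

Request:
move_arm:
  rows:
    - [0.03,-0.04,0,0.085,0.0854]
    - [0.038,-0.048,0,0.085,0.0854]
    - [0.038,-0.048,0,0.085,0.0854]
    - [0.038,-0.048,0,0.085,0.0854]
    - [0.038,-0.048,0,0.085,0.0854]
    - [0.038,-0.048,0,0.085,0.0854]
    - [0.038,-0.048,0,0.085,0.0854]
    - [0.038,-0.048,0,0.08,0.0854]

```text
time_s: 1.5
eef_pos: [0.4846, 0.2139, 0.2318]
tool_rot: [-0.692, -0.142, 0.141, 0.694]
contact_force: [1.1, 1.5, 0.4]
gripper_width: 0.999
```

Request:
move_arm:
  rows:
    - [0.035,-0.045,0,-0.02,0.0854]
    - [0.017,-0.035,0,-0.013,0.0854]
    - [0,0,0,0,0.0854]

```text
time_s: 1.88
eef_pos: [0.5403, 0.1262, 0.232]
tool_rot: [-0.695, -0.128, 0.126, 0.696]
contact_force: [-0.1, 0.3, -0.2]
gripper_width: 1.001
```

Run:
```python
from h import *
s=telemetry.state(); c=cam("wrist",s); im=camera("wrist"); cv2.imwrite("pics/w1.png",im[:,:,::-1])
M=R.from_quat(s['tool_rot']).as_matrix();print(s['eef_pos'],s['contact_force'],np.degrees(np.arctan2(M[1,2],M[0,2])))
for n,z in (("cover",.065),("box",.06),("tab_left",.098),("tab_right",.098)):
    for r in regions_of("wrist",n)[:2]:
        print(n,round(r['score'],2),r['pixel'],[np.round(v,3) for v in rect(r['pixels'],c,z)])
        if 'tab' in n or n=='cover':
            im[r['pixels']]=im[r['pixels']]//2+np.array([90,0,0] if n=='tab_left' else [0,90,0],np.uint8)
cv2.imwrite("pics/w1m.png",im[:,:,::-1])
```

```text
[0.54032648 0.12617462 0.23198712] [-0.11643623  0.31195204 -0.18900736] 110.74477388904951
cover 0.85 [334.2, 331.2] [array([696.39 , 254.714]), array([129.112,  89.436]), np.float64(38.349)]
cover 0.74 [287.6, 180.5] [array([538.082, 134.704]), array([100.943,  71.98 ]), np.float64(20.26)]
box 0.93 [281.4, 172.1] [array([531.223, 132.752]), array([170.811, 101.29 ]), np.float64(20.196)]
tab_left 0.92 [312.0, 347.4] [array([694.026, 225.647]), array([60.198, 24.29 ]), np.float64(36.93)]
tab_left 0.86 [309.7, 192.0] [array([525.636, 148.796]), array([37.075, 19.377]), np.float64(19.852)]
tab_right 0.92 [352.6, 334.1] [array([670.935, 265.911]), array([74.18 , 24.387]), np.float64(37.994)]
tab_right 0.78 [267.2, 186.8] [array([538.122, 113.255]), array([36.92 , 19.621]), np.float64(20.652)]
```

View pics/w1.png

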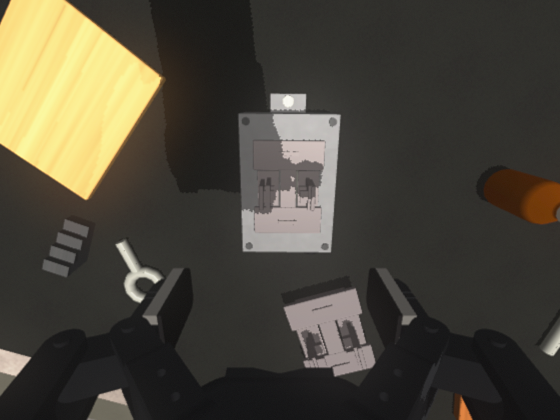

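View pics/w1m.png

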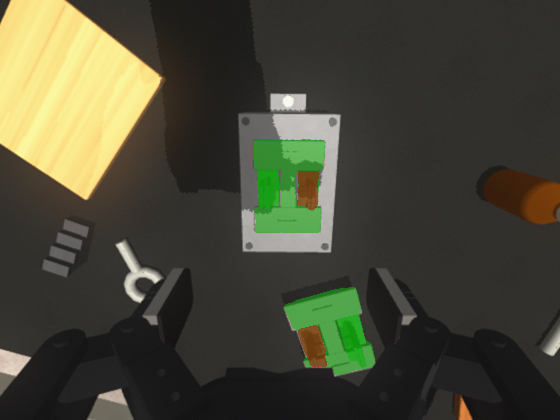

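The wrist view puts the fitted cover at (288,185) between the box's corner screws, with two upright tabs; the large loose cover is at (334,331). Top and wrist agree on the centre (0.5377, 0.1343), yaw ≈20.5°.

Request:
move_arm:
  rows:
    - [-0.0026,0.0081,0,0,0.0854]
    - [0,0,-0.05,0,0.0854]
    - [0,0,-0.05,0,0.0854]
    - [0,0,-0.04,0,0.0854]
    - [0,0,-0.01,0,0.0854]
    - [0,0,0,0,0.0854]

```text
time_s: 2.88
eef_pos: [0.5348, 0.1466, 0.0805]
tool_rot: [-0.693, -0.135, 0.13, 0.696]
contact_force: [0.8, 0.0, -0.7]
gripper_width: 1.003
```

Run:
```python
from h import *
s=telemetry.state(); c=cam("wrist",s); im=camera("wrist"); cv2.imwrite("pics/w2.png",im[:,:,::-1])
M=R.from_quat(s['tool_rot']).as_matrix();print(s['eef_pos'],s['contact_force'],np.degrees(np.arctan2(M[1,2],M[0,2])))
for n,z in (("cover",.065),("tab_left",.098),("tab_right",.098)):
    for r in regions_of("wrist",n)[:2]:
        print(n,round(r['score'],2),r['pixel'],[np.round(v,3) for v in rect(r['pixels'],c,z)])
s=camera("scene")[170:270,230:350,::-1]; cv2.imwrite("pics/s2.png",cv2.resize(s,None,fx=5,fy=5,interpolation=cv2.INTER_CUBIC))
```

```text
[0.53483867 0.14656278 0.08051334] [ 0.76819757  0.0270034  -0.71474677] 111.59485030400447
cover 0.83 [255.1, 240.5] [array([539.428, 133.913]), array([101.998,  75.119]), np.float64(20.026)]
tab_left 0.68 [296.2, 260.9] [array([522.303, 148.588]), array([45.91 , 17.285]), np.float64(20.264)]
tab_right 0.67 [217.1, 258.5] [array([534.793, 115.113]), array([45.607, 22.971]), np.float64(19.289)]
```

View pics/w2.png

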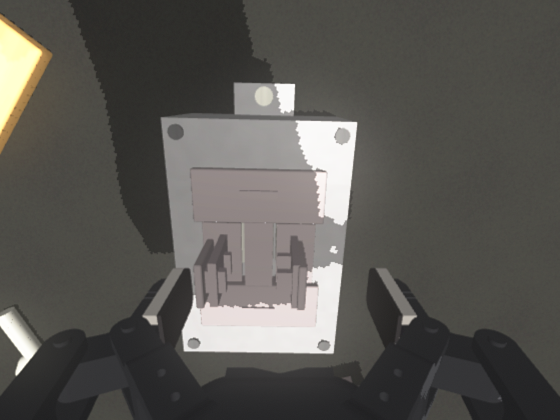

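View pics/s2.png

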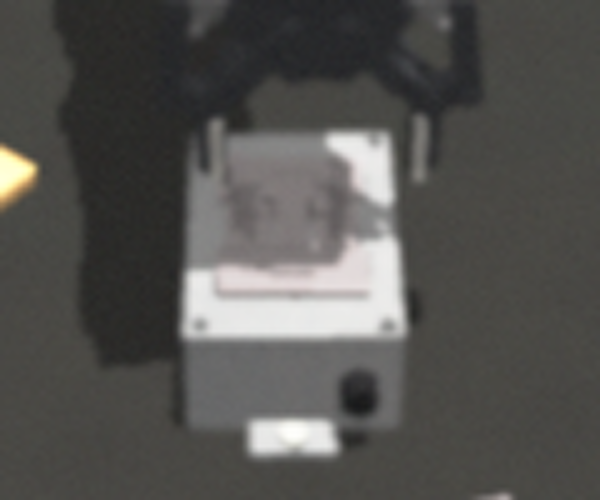

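The wrist view shows the pads at (208,270) (right) and (300,270) (left), with the fingers shifted too far left (+y) by ~12 mm. Correcting before going lower.

Request:
move_arm:
  rows:
    - [0.0015,-0.006,0,0,0.0854]
    - [0.001,-0.005,0,0,0.0854]
    - [0,0,0,0,0.0854]
    - [0,0,0,0,0.0854]

```text
time_s: 3.62
eef_pos: [0.539, 0.1338, 0.0828]
tool_rot: [-0.693, -0.136, 0.128, 0.697]
contact_force: [0.3, -0.6, 0.3]
gripper_width: 1.001
```

Request:
move_arm:
  rows:
    - [0,0,-0.006,0,0.0854]
    - [0,0,-0.006,0,0.0854]
    - [0,0,-0.002,0,0.0854]
    - [0,0,0,0,0.0854]

```text
time_s: 4.12
eef_pos: [0.5386, 0.1342, 0.0673]
tool_rot: [-0.693, -0.135, 0.128, 0.697]
contact_force: [0.6, -0.1, 0.5]
gripper_width: 1.002
```

```bash
cat > st.py <<'E'
from h import *
s=telemetry.state(); M=R.from_quat(s['tool_rot']).as_matrix()
a=np.radians(20.4); u=np.array([np.cos(a),np.sin(a)]); v=np.array([-u[1],u[0]]); d=s['eef_pos'][:2]-[.5377,.1343]
f=s['contact_force']
print('t',s['time_s'],'along',(d@u*1000).round(2),'across',(d@v*1000).round(2),'z',s['eef_pos'][2].round(5),'yaw',np.degrees(np.arctan2(M[1,2],M[0,2])).round(2)-90,'tooly',M[:,1].round(4),'tz',M[2,2].round(4))
print('F along',(f[:2]@u).round(2),'across',(f[:2]@v).round(2),'z',f[2].round(2),'M',s['moment'].round(3),'open mm',(s['gripper_width']*85.4).round(2),'u',u.round(3),'v',v.round(3))
E
python3 st.py
```

```text
t 4.125 along 0.82 across -0.43 z 0.06727 yaw 21.510000000000005 tooly [ 0.0087  0.0073 -0.9999] tz 0.0036Traceback (most recent call last):
  File "st.py", line 6, in <module>
    print('F along',(f[:2]@u).round(2),'across',(f[:2]@v).round(2),'z',f[2].round(2),'M',s['moment'].round(3),'open mm',(s['gripper_width']*85.4).round(2),'u',u.round(3),'v',v.round(3))
                                                                                                                        ^^^^^^^^^^^^^^^^^^^^^^^^^^^^^^^
AttributeError: 'float' object has no attribute 'round'
```

```bash
sed -i "s/(s\['gripper_width'\]\*85.4).round(2)/round(float(s['gripper_width'])*85.4,2)/; s/.round(2)-90/.round(2)/" st.py; python3 st.py
```

```text
t 4.125 along 0.82 across -0.43 z 0.06727 yaw 111.51 tooly [ 0.0087  0.0073 -0.9999] tz 0.0036
F along 0.55 across -0.27 z 0.48 M [-0.045  0.026 -0.027] open mm 85.59 u [0.937 0.349] v [-0.349  0.937]
```

Request:
move_arm:
  rows:
    - [0,0,0,-0.02,0.078]
    - [0,0,0,0,0.074]
    - [0,0,0,0,0.071]
    - [0,0,0,0,0.071]
    - [0,0,0,0,0.071]

```text
time_s: 4.75
eef_pos: [0.5388, 0.1343, 0.0676]
tool_rot: [-0.694, -0.128, 0.121, 0.698]
contact_force: [0.2, 0.1, -0.6]
gripper_width: 0.827
```

```bash
python3 st.py
```

```text
t 4.75 along 1.03 across -0.43 z 0.06765 yaw 110.29 tooly [ 0.0094  0.0072 -0.9999] tz 0.0035
F along 0.25 across -0.03 z -0.58 M [0.039 0.053 0.005] open mm 70.6 u [0.937 0.349] v [-0.349  0.937]
```

Request:
move_arm:
  rows:
    - [0,0,0,0,0.0695]
    - [0,0,0,0,0.068]
    - [0,0,0,0,0.068]

```text
time_s: 5.12
eef_pos: [0.5388, 0.1342, 0.0676]
tool_rot: [-0.694, -0.128, 0.121, 0.698]
contact_force: [-0.8, -0.8, -0.2]
gripper_width: 0.793
```

Request:
move_arm:
  rows:
    - [0,0,0,0,0.067]
    - [0,0,0,0,0.066]
    - [0,0,0,0,0.066]

```text
time_s: 5.5
eef_pos: [0.5388, 0.1343, 0.0676]
tool_rot: [-0.694, -0.128, 0.121, 0.698]
contact_force: [-0.6, -0.1, -0.2]
gripper_width: 0.776
```

```bash
python3 st.py
```

```text
t 5.5 along 1.05 across -0.44 z 0.06763 yaw 110.29 tooly [ 0.0095  0.0073 -0.9999] tz 0.0035
F along -0.61 across 0.12 z -0.18 M [-0.02   0.008  0.   ] open mm 66.23 u [0.937 0.349] v [-0.349  0.937]
```

Request:
move_arm:
  rows:
    - [0,0,0,0,0.065]
    - [0,0,0,0,0.064]
    - [0,0,0,0,0.064]

```text
time_s: 5.88
eef_pos: [0.5388, 0.1342, 0.0676]
tool_rot: [-0.694, -0.128, 0.121, 0.698]
contact_force: [-0.6, 0.2, 0.5]
gripper_width: 0.752
```

```bash
python3 st.py
```

```text
t 5.875 along 1.04 across -0.47 z 0.06763 yaw 110.28 tooly [ 0.0094  0.0072 -0.9999] tz 0.0035
F along -0.5 across 0.38 z 0.54 M [ 0.012  0.002 -0.007] open mm 64.19 u [0.937 0.349] v [-0.349  0.937]
```

Request:
move_arm:
  rows:
    - [0,0,0,0,0.063]
    - [0,0,0,0,0.062]
    - [0,0,0,0,0.062]

```text
time_s: 6.25
eef_pos: [0.5388, 0.1342, 0.0676]
tool_rot: [-0.694, -0.128, 0.121, 0.698]
contact_force: [0.1, -0.3, 0.2]
gripper_width: 0.727
```

```bash
python3 st.py
```

```text
t 6.25 along 1.0 across -0.44 z 0.0676 yaw 110.29 tooly [ 0.0094  0.0072 -0.9999] tz 0.0035
F along -0.01 across -0.31 z 0.18 M [-0.015  0.035  0.021] open mm 62.07 u [0.937 0.349] v [-0.349  0.937]
```

Request:
move_arm:
  rows:
    - [0,0,0,0,0.061]
    - [0,0,0,0,0.06]
    - [0,0,0,0,0.06]

```text
time_s: 6.62
eef_pos: [0.5388, 0.1342, 0.0676]
tool_rot: [-0.694, -0.128, 0.121, 0.698]
contact_force: [0.7, 0.6, -0.4]
gripper_width: 0.701
```

```bash
python3 st.py
python3 - <<'E'
from h import *
im=camera("wrist"); cv2.imwrite("pics/w3.png",cv2.resize(im[200:400,120:440,::-1],None,fx=2.5,fy=2.5,interpolation=cv2.INTER_CUBIC))
E
```

```text
t 6.625 along 1.03 across -0.44 z 0.06762 yaw 110.29 tooly [ 0.0094  0.0073 -0.9999] tz 0.0035
F along 0.89 across 0.29 z -0.36 M [-0.073  0.039 -0.024] open mm 59.89 u [0.937 0.349] v [-0.349  0.937]
```

View pics/w3.png

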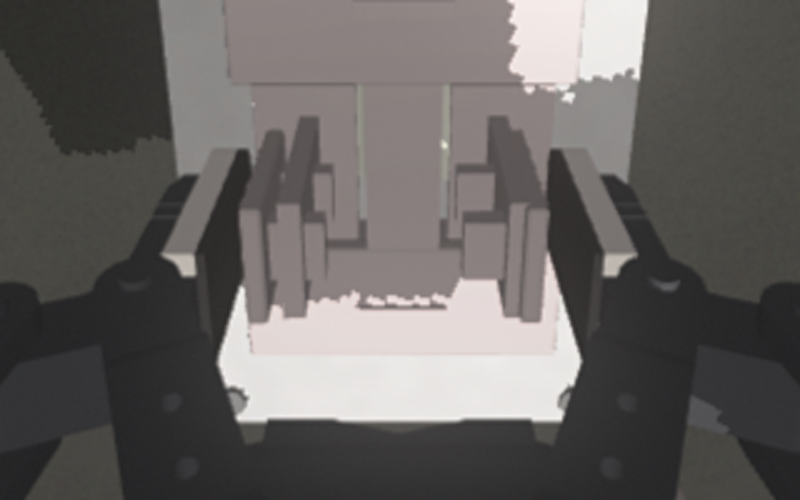

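The close-up shows both thumb pads inside the fingers: right pad (image left, x≈245) almost at its finger, left pad (x≈545) with a small gap. Continuing in finer steps.

Request:
move_arm:
  rows:
    - [0,0,0,0,0.059]
    - [0,0,0,0,0.059]

```text
time_s: 6.92
eef_pos: [0.5388, 0.1342, 0.0676]
tool_rot: [-0.694, -0.128, 0.121, 0.698]
contact_force: [0.6, 0.3, -0.5]
gripper_width: 0.692
```

```bash
python3 st.py
```

```text
t 6.925 along 1.03 across -0.44 z 0.06763 yaw 110.29 tooly [ 0.0094  0.0072 -0.9999] tz 0.0035
F along 0.65 across 0.04 z -0.51 M [0.002 0.041 0.006] open mm 59.05 u [0.937 0.349] v [-0.349  0.937]
```

Request:
move_arm:
  rows:
    - [0,0,0,0,0.058]
    - [0,0,0,0,0.058]

```text
time_s: 7.18
eef_pos: [0.5388, 0.1343, 0.0676]
tool_rot: [-0.694, -0.128, 0.121, 0.698]
contact_force: [-0.5, 0.4, 0.6]
gripper_width: 0.679
```

```bash
python3 st.py
```

```text
t 7.175 along 1.03 across -0.43 z 0.06762 yaw 110.29 tooly [ 0.0094  0.0072 -0.9999] tz 0.0035
F along -0.29 across 0.51 z 0.61 M [-0.016  0.022  0.01 ] open mm 58.0 u [0.937 0.349] v [-0.349  0.937]
```

Request:
move_arm:
  rows:
    - [0,0,0,0,0.057]
    - [0,0,0,0,0.057]

```text
time_s: 7.42
eef_pos: [0.5388, 0.1343, 0.0676]
tool_rot: [-0.694, -0.128, 0.121, 0.698]
contact_force: [0.2, 0.3, -0.1]
gripper_width: 0.669
```

```bash
python3 st.py
```

```text
t 7.425 along 1.04 across -0.42 z 0.06763 yaw 110.29 tooly [ 0.0094  0.0073 -0.9999] tz 0.0035
F along 0.29 across 0.19 z -0.06 M [ 0.005 -0.013  0.011] open mm 57.12 u [0.937 0.349] v [-0.349  0.937]
```

Request:
move_arm:
  rows:
    - [0,0,0,0,0.056]
    - [0,0,0,0,0.056]

```text
time_s: 7.68
eef_pos: [0.5388, 0.1342, 0.0676]
tool_rot: [-0.694, -0.128, 0.121, 0.698]
contact_force: [0.6, -0.8, 0.3]
gripper_width: 0.655
```

```bash
python3 st.py
python3 - <<'E'
from h import *
im=camera("wrist"); cv2.imwrite("pics/w4.png",cv2.resize(im[200:400,120:440,::-1],None,fx=2.5,fy=2.5,interpolation=cv2.INTER_CUBIC))
E
```

```text
t 7.675 along 0.98 across -0.45 z 0.06763 yaw 110.29 tooly [ 0.0094  0.0072 -0.9999] tz 0.0035
F along 0.3 across -0.92 z 0.28 M [-0.001  0.031 -0.018] open mm 55.93 u [0.937 0.349] v [-0.349  0.937]
```

View pics/w4.png

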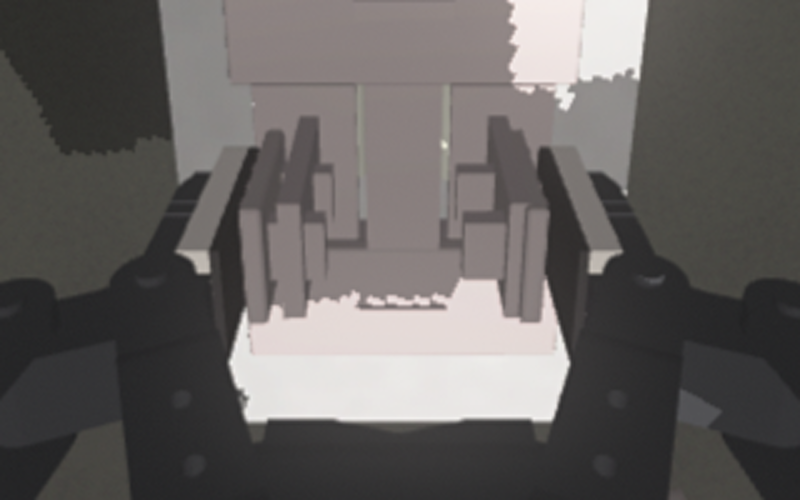

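Request:
move_arm:
  rows:
    - [0,0,0,0,0.055]
    - [0,0,0,0,0.055]

```text
time_s: 7.98
eef_pos: [0.5388, 0.1343, 0.0677]
tool_rot: [-0.694, -0.128, 0.121, 0.698]
contact_force: [0.9, -0.0, -0.5]
gripper_width: 0.643
```

```bash
python3 st.py
```

```text
t 7.975 along 1.07 across -0.41 z 0.06766 yaw 110.29 tooly [ 0.0095  0.0073 -0.9999] tz 0.0035
F along 0.82 across -0.33 z -0.51 M [0.013 0.037 0.041] open mm 54.93 u [0.937 0.349] v [-0.349  0.937]
```

Request:
move_arm:
  rows:
    - [0,0,0,0,0.054]
    - [0,0,0,0,0.054]

```text
time_s: 8.22
eef_pos: [0.5389, 0.1341, 0.0677]
tool_rot: [-0.694, -0.128, 0.121, 0.698]
contact_force: [0.4, 0.4, 0.1]
gripper_width: 0.632
```

```bash
python3 st.py
```

```text
t 8.225 along 1.09 across -0.63 z 0.06768 yaw 110.28 tooly [ 0.0096  0.0071 -0.9999] tz 0.0033
F along 0.53 across 0.21 z 0.14 M [-0.088  0.038 -0.02 ] open mm 53.97 u [0.937 0.349] v [-0.349  0.937]
```

Request:
move_arm:
  rows:
    - [0,0,0,0,0.0535]
    - [0,0,0,0,0.0535]

```text
time_s: 8.48
eef_pos: [0.539, 0.1339, 0.0677]
tool_rot: [-0.694, -0.128, 0.121, 0.698]
contact_force: [-0.1, -0.8, 0.6]
gripper_width: 0.624
```

```bash
python3 st.py
```

```text
t 8.475 along 1.06 across -0.85 z 0.0677 yaw 110.27 tooly [ 0.0097  0.0069 -0.9999] tz 0.0032
F along -0.38 across -0.76 z 0.6 M [-0.18  -0.062 -0.026] open mm 53.32 u [0.937 0.349] v [-0.349  0.937]
```

Request:
move_arm:
  rows:
    - [0.0001,-0.0003,0,0,0.053]
    - [0,0,0,0,0.053]

```text
time_s: 8.72
eef_pos: [0.539, 0.1337, 0.0677]
tool_rot: [-0.694, -0.128, 0.121, 0.698]
contact_force: [0.2, -0.4, 0.8]
gripper_width: 0.62
```

```bash
python3 st.py
```

```text
t 8.725 along 1.04 across -1.08 z 0.06769 yaw 110.27 tooly [ 0.0096  0.007  -0.9999] tz 0.0033
F along 0.09 across -0.45 z 0.82 M [-0.249 -0.082  0.025] open mm 52.96 u [0.937 0.349] v [-0.349  0.937]
```

Request:
move_arm:
  rows:
    - [0.0001,-0.0003,0,0,0.0525]
    - [0,0,0,0,0.0525]

```text
time_s: 8.98
eef_pos: [0.5391, 0.1336, 0.0678]
tool_rot: [-0.694, -0.128, 0.121, 0.698]
contact_force: [-0.4, -1.0, 1.6]
gripper_width: 0.614
```

```bash
python3 st.py
python3 - <<'E'
from h import *
im=camera("wrist"); cv2.imwrite("pics/w5.png",cv2.resize(im[200:400,120:440,::-1],None,fx=2.5,fy=2.5,interpolation=cv2.INTER_CUBIC))
E
```

```text
t 8.975 along 1.08 across -1.17 z 0.06777 yaw 110.28 tooly [ 0.0097  0.0073 -0.9999] tz 0.0035
F along -0.72 across -0.82 z 1.56 M [-0.143 -0.022 -0.059] open mm 52.48 u [0.937 0.349] v [-0.349  0.937]
```

View pics/w5.png

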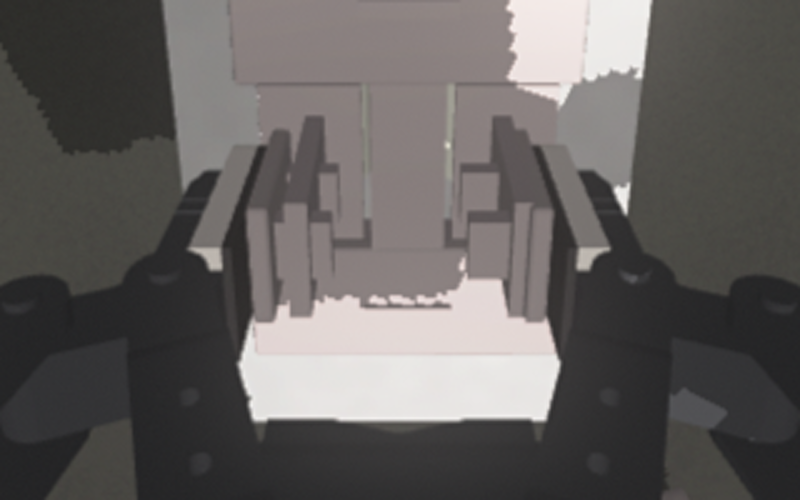

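Request:
move_arm:
  rows:
    - [0,0,0,0,0.052]
    - [0,0,0,0,0.052]

```text
time_s: 9.28
eef_pos: [0.5391, 0.1336, 0.0678]
tool_rot: [-0.694, -0.128, 0.121, 0.698]
contact_force: [0.1, 0.3, 1.4]
gripper_width: 0.607
```

```bash
python3 st.py
```

```text
t 9.275 along 1.09 across -1.13 z 0.06782 yaw 110.28 tooly [ 0.0097  0.0073 -0.9999] tz 0.0035
F along 0.23 across 0.26 z 1.45 M [-0.095  0.08   0.023] open mm 51.87 u [0.937 0.349] v [-0.349  0.937]
```

Both pads are touching: the drift stopped at −1.1 mm and the forces balance. The contact opening is ≈52.8 mm, so 4.25 mm of press each (≈17 N) puts the target at ≈44.3 mm. I'll close slowly and check the balance.

Request:
move_arm:
  rows:
    - [0,0,0,0,0.051]
    - [0,0,0,0,0.05]
    - [0,0,0,0,0.049]
    - [0,0,0,0,0.049]

```text
time_s: 9.78
eef_pos: [0.5391, 0.1336, 0.0682]
tool_rot: [-0.694, -0.128, 0.121, 0.698]
contact_force: [-0.5, -0.1, 1.7]
gripper_width: 0.577
```

```bash
python3 st.py
```

```text
t 9.775 along 1.1 across -1.17 z 0.06817 yaw 110.28 tooly [ 0.0098  0.0073 -0.9999] tz 0.0035
F along -0.5 across 0.11 z 1.7 M [-0.11   0.133 -0.008] open mm 49.24 u [0.937 0.349] v [-0.349  0.937]
```

Request:
move_arm:
  rows:
    - [0,0,0,0,0.0482]
    - [0,0,0,0,0.0474]
    - [0,0,0,0,0.0466]
    - [0,0,0,0,0.0466]

```text
time_s: 10.28
eef_pos: [0.5392, 0.1336, 0.0686]
tool_rot: [-0.694, -0.128, 0.121, 0.698]
contact_force: [-2.0, -1.0, 2.2]
gripper_width: 0.547
```

```bash
python3 st.py
```

```text
t 10.275 along 1.12 across -1.17 z 0.06858 yaw 110.28 tooly [ 0.01    0.0074 -0.9999] tz 0.0035
F along -2.24 across -0.2 z 2.17 M [-0.132  0.168 -0.047] open mm 46.71 u [0.937 0.349] v [-0.349  0.937]
```

Request:
move_arm:
  rows:
    - [0,0,0,0,0.046]
    - [0,0,0,0,0.0454]
    - [0,0,0,0,0.0448]
    - [0,0,0,0,0.0444]
    - [0,0,0,0,0.0444]

```text
time_s: 10.9
eef_pos: [0.5391, 0.1336, 0.0689]
tool_rot: [-0.694, -0.128, 0.121, 0.698]
contact_force: [-1.1, 0.1, 3.9]
gripper_width: 0.522
```

```bash
python3 st.py
python3 - <<'E'
from h import *
im=camera("wrist"); cv2.imwrite("pics/w6.png",cv2.resize(im[200:400,120:440,::-1],None,fx=2.5,fy=2.5,interpolation=cv2.INTER_CUBIC))
E
```

```text
t 10.9 along 1.11 across -1.17 z 0.06892 yaw 110.28 tooly [ 0.01    0.0074 -0.9999] tz 0.0034
F along -1.03 across 0.45 z 3.88 M [-0.12   0.205  0.031] open mm 44.57 u [0.937 0.349] v [-0.349  0.937]
```

View pics/w6.png

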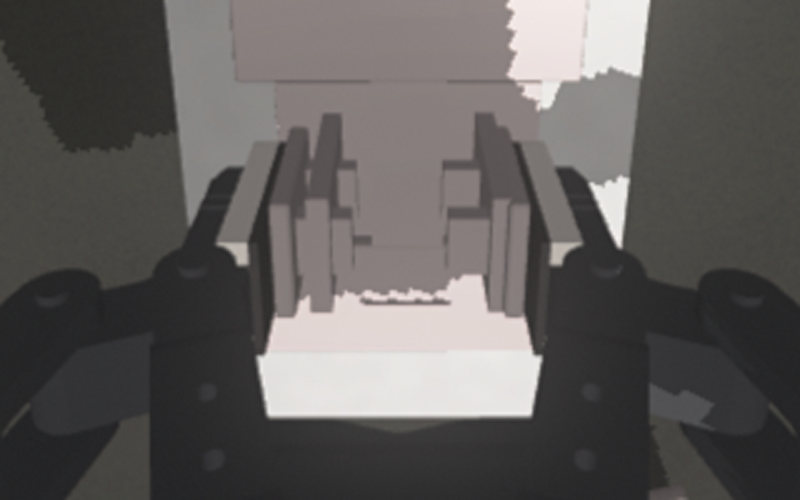

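Both pads have moved in equally (slots at x≈360 and x≈450 closed) and the forces are balanced. Lifting gently.

Request:
move_arm:
  rows:
    - [0,0,0.001,0,0.0443]
    - [0,0,0.001,0,0.0443]
    - [0,0,0.001,0,0.0443]

```text
time_s: 11.32
eef_pos: [0.5387, 0.1335, 0.0714]
tool_rot: [-0.694, -0.128, 0.121, 0.698]
contact_force: [0.3, 0.6, -2.7]
gripper_width: 0.526
```

```bash
python3 st.py
```

```text
t 11.325 along 0.69 across -1.1 z 0.07142 yaw 110.28 tooly [ 0.009   0.0071 -0.9999] tz 0.0036
F along 0.55 across 0.48 z -2.74 M [-0.038  0.029  0.03 ] open mm 44.89 u [0.937 0.349] v [-0.349  0.937]
```

Request:
move_arm:
  rows:
    - [0,0,0.001,0,0.0443]
    - [0,0,0.001,0,0.0443]

```text
time_s: 11.58
eef_pos: [0.5387, 0.1335, 0.0735]
tool_rot: [-0.694, -0.128, 0.121, 0.698]
contact_force: [0.5, -0.6, -1.6]
gripper_width: 0.52
```

```bash
python3 st.py
```

```text
t 11.575 along 0.66 across -1.12 z 0.07349 yaw 110.28 tooly [ 0.0089  0.0071 -0.9999] tz 0.0036
F along 0.23 across -0.75 z -1.58 M [-0.002  0.014 -0.053] open mm 44.44 u [0.937 0.349] v [-0.349  0.937]
```

Free: 4.5 mm up and only the cover's weight felt. Lifting on.

Request:
move_arm:
  rows:
    - [0,0,0.003,0,0.0443]
    - [0,0,0.005,0,0.0443]
    - [0,0,0.007,0,0.0443]
    - [0,0,0.01,0,0.0443]
    - [0,0,0.012,0,0.0443]
    - [0,0,0.012,0,0.0443]
    - [0,0,0.006,0,0.0443]
    - [0,0,0,0,0.0443]

```text
time_s: 12.58
eef_pos: [0.5391, 0.1336, 0.1336]
tool_rot: [-0.694, -0.129, 0.12, 0.698]
contact_force: [0.3, 0.8, -1.8]
gripper_width: 0.528
```

```bash
python3 st.py
python3 - <<'E'
from h import *
im=camera("wrist"); cv2.imwrite("pics/w7.png",cv2.resize(im[:,:,::-1],None,fx=1.0,fy=1.0))
s=camera("scene")[130:270,200:360,::-1]; cv2.imwrite("pics/s7.png",cv2.resize(s,None,fx=4,fy=4,interpolation=cv2.INTER_CUBIC))
E
```

```text
t 12.575 along 1.07 across -1.14 z 0.13356 yaw 110.28 tooly [ 0.0106  0.0076 -0.9999] tz 0.0035
F along 0.53 across 0.65 z -1.8 M [-0.019  0.004  0.008] open mm 45.07 u [0.937 0.349] v [-0.349  0.937]
```

View pics/w7.png

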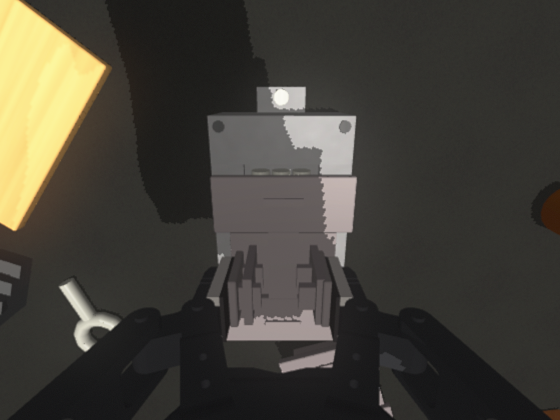

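View pics/s7.png

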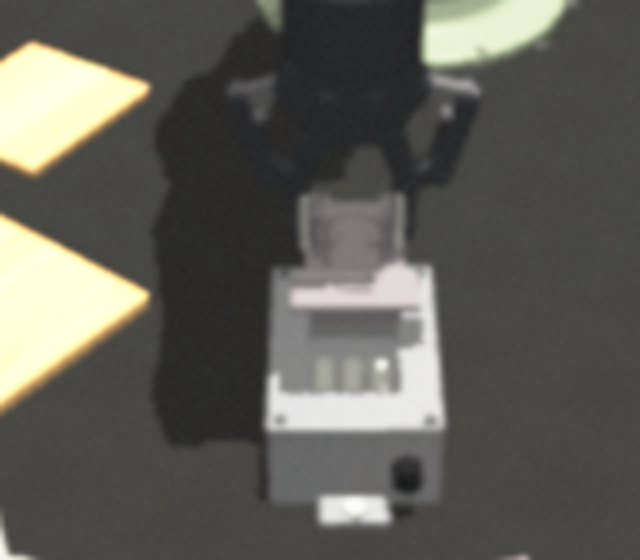

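The scene picture shows the cover hanging level above the box, with its opening and cells bare. Carrying it over to the board at (0.541, −0.135).

Request:
move_arm:
  rows:
    - [0,-0.01,0,0,0.0443]
    - [0,-0.02,0,0,0.0443]
    - [0.001,-0.03,0,0,0.0443]
    - [0.001,-0.03,0,0,0.0443]
    - [0.001,-0.03,0,0,0.0443]
    - [0.001,-0.03,0,0,0.0443]
    - [0,-0.03,0,0,0.0443]
    - [0,-0.025,0,0,0.0443]

```text
time_s: 13.68
eef_pos: [0.5394, -0.0871, 0.1309]
tool_rot: [-0.695, -0.126, 0.121, 0.698]
contact_force: [-0.5, 0.2, -0.8]
gripper_width: 0.522
```

```bash
python3 st.py
```

```text
t 13.675 along -75.54 across -208.09 z 0.13094 yaw 110.09 tooly [ 0.0059  0.0047 -1.    ] tz 0.0024
F along -0.42 across 0.37 z -0.83 M [ 0.013 -0.017 -0.06 ] open mm 44.62 u [0.937 0.349] v [-0.349  0.937]
```

Request:
move_arm:
  rows:
    - [0.001,-0.018,0,0,0.0443]
    - [0.001,-0.01,0,0,0.0443]
    - [0,-0.004,0,0,0.0443]
    - [0,0,0,0,0.0443]
    - [0,0,0,0,0.0443]

```text
time_s: 14.3
eef_pos: [0.5404, -0.1226, 0.1305]
tool_rot: [-0.695, -0.125, 0.121, 0.698]
contact_force: [-0.5, 0.8, -1.8]
gripper_width: 0.525
```

```bash
python3 st.py
python3 - <<'E'
from h import *
for n,z in (("top",(.13,.012)),):
    im=camera(n); c=cam(n)
    for t,zz in (("cover",.12),("board",.012)):
        for r in regions_of(n,t)[:3]: print(t,round(r['score'],2),r['pixel'],rect(r['pixels'],c,zz))
    cv2.imwrite("pics/t8.png",cv2.resize(im[100:300,200:440,::-1],None,fx=3,fy=3))
s=camera("scene")[100:270,100:300,::-1]; cv2.imwrite("pics/s8.png",cv2.resize(s,None,fx=3.5,fy=3.5,interpolation=cv2.INTER_CUBIC))
E
```

```text
t 14.3 along -86.96 across -241.73 z 0.13051 yaw 109.96 tooly [ 0.0049  0.0048 -1.    ] tz 0.0028
F along -0.16 across 0.89 z -1.85 M [-0.028 -0.017  0.024] open mm 44.82 u [0.937 0.349] v [-0.349  0.937]
cover 0.81 [201.0, 126.5] ((696.05908203125, 260.4110412597656), (129.5718231201172, 91.12022399902344), 37.47848129272461)
cover 0.7 [354.8, 206.8] ((509.68359375, -125.43228149414062), (43.658424377441406, 60.78211212158203), 18.084449768066406)
board 0.31 [144.2, 234.2] ((457.02337646484375, 398.9714050292969), (63.80926513671875, 50.22654724121094), 65.13916015625)
```

View pics/s8.png

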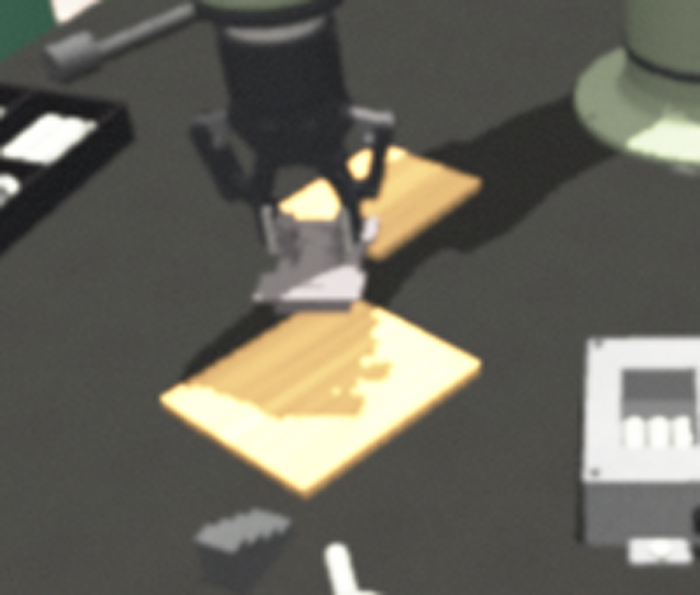

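View pics/t8.png

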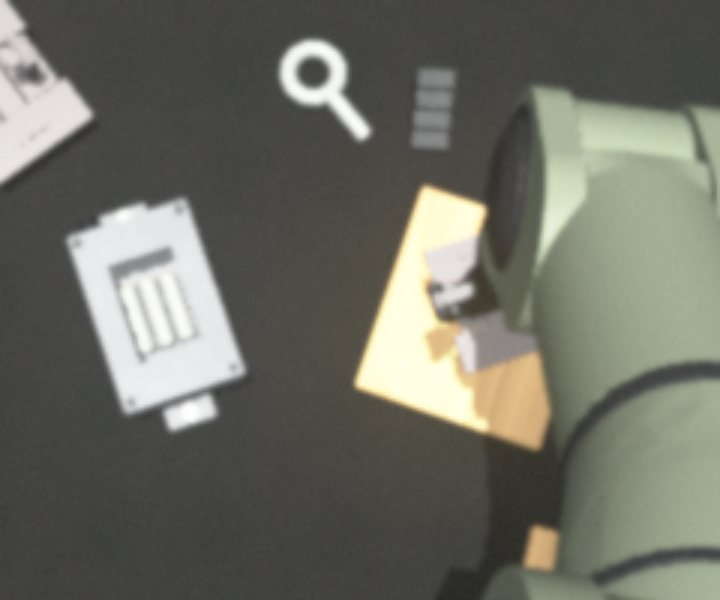

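The cover hangs level over the board (scene crop (310,285), board around (320,400)), 13 mm short in y. Correcting, then descending.

Request:
move_arm:
  rows:
    - [0.0012,-0.006,0,0,0.0443]
    - [0.001,-0.005,0,0,0.0443]
    - [0,0,-0.01,0,0.0443]
    - [0,0,-0.015,0,0.0443]
    - [0,0,-0.015,0,0.0443]
    - [0,0,-0.012,0,0.0443]
    - [0,0,-0.004,0,0.0443]
    - [0,0,0,0,0.0443]

```text
time_s: 15.5
eef_pos: [0.5421, -0.1343, 0.0693]
tool_rot: [-0.695, -0.124, 0.121, 0.698]
contact_force: [-0.2, -0.3, -2.0]
gripper_width: 0.521
```

```bash
python3 st.py
```

```text
t 15.5 along -89.52 across -253.24 z 0.06933 yaw 109.97 tooly [ 0.0031  0.0049 -1.    ] tz 0.0036
F along -0.3 across -0.18 z -2.02 M [-0.    -0.01   0.007] open mm 44.52 u [0.937 0.349] v [-0.349  0.937]
```

Position within 1–2 mm. Going down slowly; touch is expected at TCP z ≈ 0.037.

Request:
move_arm:
  rows:
    - [0,0,-0.008,0,0.0443]
    - [0,0,-0.008,0,0.0443]
    - [0,0,-0.005,0,0.0443]
    - [0,0,-0.002,0,0.0443]
    - [0,0,-0.001,0,0.0443]

```text
time_s: 16.12
eef_pos: [0.5426, -0.1344, 0.0444]
tool_rot: [-0.695, -0.124, 0.121, 0.698]
contact_force: [1.0, -0.6, -1.7]
gripper_width: 0.523
```

```bash
python3 st.py
```

```text
t 16.125 along -89.08 across -253.5 z 0.04438 yaw 109.96 tooly [ 0.0043  0.0047 -1.    ] tz 0.003
F along 0.73 across -0.89 z -1.73 M [-0.066 -0.001 -0.003] open mm 44.62 u [0.937 0.349] v [-0.349  0.937]
```

Request:
move_arm:
  rows:
    - [0,0,-0.0015,0,0.0443]
    - [0,0,-0.0015,0,0.0443]
    - [0,0,-0.001,0,0.0443]
    - [0,0,-0.001,0,0.0443]

```text
time_s: 16.62
eef_pos: [0.5429, -0.1344, 0.0395]
tool_rot: [-0.695, -0.125, 0.121, 0.698]
contact_force: [0.0, -0.3, -2.7]
gripper_width: 0.522
```

```bash
python3 st.py
```

```text
t 16.625 along -88.84 across -253.66 z 0.03946 yaw 109.96 tooly [ 0.0051  0.0046 -1.    ] tz 0.0026
F along -0.05 across -0.25 z -2.75 M [-0.008  0.018 -0.036] open mm 44.59 u [0.937 0.349] v [-0.349  0.937]
```

Request:
move_arm:
  rows:
    - [0,0,-0.0008,0,0.0443]
    - [0,0,-0.0008,0,0.0443]
    - [0,0,-0.0005,0,0.0443]

```text
time_s: 17.0
eef_pos: [0.5429, -0.1344, 0.0372]
tool_rot: [-0.695, -0.125, 0.121, 0.698]
contact_force: [-0.1, -0.7, -1.0]
gripper_width: 0.52
```

```bash
python3 st.py
```

```text
t 17.0 along -88.81 across -253.68 z 0.03725 yaw 109.97 tooly [ 0.0051  0.0046 -1.    ] tz 0.0025
F along -0.37 across -0.64 z -1.04 M [-0.075  0.065  0.017] open mm 44.42 u [0.937 0.349] v [-0.349  0.937]
```

Request:
move_arm:
  rows:
    - [0,0,-0.0006,0,0.0443]
    - [0,0,-0.0005,0,0.0443]

```text
time_s: 17.25
eef_pos: [0.5429, -0.1347, 0.0369]
tool_rot: [-0.695, -0.125, 0.12, 0.698]
contact_force: [-5.0, 1.1, 13.5]
gripper_width: 0.525
```

```bash
python3 st.py
```

```text
t 17.25 along -88.91 across -253.95 z 0.03686 yaw 109.95 tooly [ 0.0053  0.0042 -1.    ] tz 0.0022
F along -4.31 across 2.73 z 13.47 M [ 0.193  0.96  -0.024] open mm 44.8 u [0.937 0.349] v [-0.349  0.937]
```

Touched down at 0.0369 as predicted, at ~14 N. I'll ease up and open.

Request:
move_arm:
  rows:
    - [0,0,0.0003,0,0.046]
    - [0,0,0,0,0.048]
    - [0,0,0,0,0.051]
    - [0,0,0,0,0.054]
    - [0,0,0,0,0.06]
    - [0,0,0,0,0.066]
    - [0,0,0,0,0.068]
    - [0,0,0,0,0.068]

```text
time_s: 18.25
eef_pos: [0.5433, -0.1347, 0.0373]
tool_rot: [-0.695, -0.125, 0.12, 0.698]
contact_force: [0.0, 0.3, -0.4]
gripper_width: 0.795
```

```bash
python3 st.py;  python3 - <<'E'
from h import *
im=camera("wrist"); cv2.imwrite("pics/w9.png",im[:,:,::-1])
E
```

```text
t 18.25 along -88.57 across -254.09 z 0.03732 yaw 109.95 tooly [ 0.006   0.0042 -1.    ] tz 0.0019
F along 0.1 across 0.25 z -0.39 M [-0.039  0.016  0.003] open mm 67.92 u [0.937 0.349] v [-0.349  0.937]
```

View pics/w9.png

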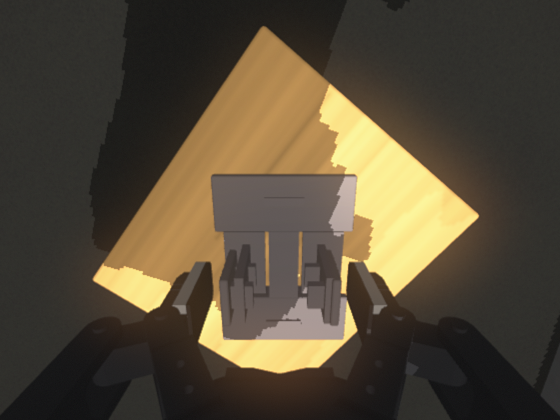

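The cover stands on the board at (285,255), tabs sprung back out and fingers clear on both sides. Raising straight up and checking.

Request:
move_arm:
  rows:
    - [0,0,0.005,0,0.074]
    - [0,0,0.015,0,0.074]
    - [0,0,0.03,0,0.074]
    - [0,0,0.04,0,0.074]
    - [0,0,0.04,0,0.074]
    - [0,0,0.03,0,0.074]
    - [-0.02,0.03,0,0,0.074]
    - [0,0,0,0,0.074]

```text
time_s: 19.3
eef_pos: [0.5225, -0.1041, 0.2098]
tool_rot: [-0.696, -0.126, 0.118, 0.697]
contact_force: [0.2, -0.1, -0.3]
gripper_width: 0.867
```

Request:
move_arm:
  rows:
    - [0,0.04,0.01,0,0.074]
    - [0,0.05,0.01,0,0.074]
    - [0,0.05,0.01,0,0.074]
    - [0,0.05,0,0,0.074]
    - [0,0.05,0,0,0.074]
    - [0,0.03,0,0,0.074]
    - [0,0,0,0,0.074]
    - [0,0,0,0,0.074]

```text
time_s: 20.3
eef_pos: [0.5234, 0.1703, 0.2475]
tool_rot: [-0.697, -0.127, 0.114, 0.697]
contact_force: [0.3, -0.6, -0.8]
gripper_width: 0.865
```

```bash
python3 st.py
python3 - <<'E'
from h import *
im=camera("top"); c=cam("top")
for t,zz in (("cover",.033),("board",.012),("eyebolt",.007),("stepblock",.04),("oil",.05)):
    for r in regions_of("top",t)[:3]: print(t,round(r['score'],2),r['pixel'],[np.round(q,1) for q in rect(r['pixels'],c,zz)])
cv2.imwrite("pics/t10.png",im[:,:,::-1])
s=camera("scene")[150:300,100:300,::-1]; cv2.imwrite("pics/s10.png",cv2.resize(s,None,fx=3.5,fy=3.5,interpolation=cv2.INTER_CUBIC))
E
```

```text
t 20.3 along -0.83 across 38.73 z 0.2475 yaw 109.6 tooly [ 0.0184  0.0032 -0.9998] tz -0.0032
F along 0.07 across -0.64 z -0.78 M [ 0.005 -0.019  0.   ] open mm 73.84 u [0.937 0.349] v [-0.349  0.937]
cover 0.68 [357.0, 206.6] [array([ 540.8, -133.7]), array([99.8, 72.3]), np.float64(18.6)]
cover 0.63 [187.6, 114.5] [array([752.7, 296.8]), array([ 61.5, 100.9]), np.float64(36.3)]
cover 0.18 [352.5, 205.6] [array([ 534.2, -114.2]), array([34.9, 27.2]), np.float64(1.5)]
board 0.97 [348.0, 208.8] [array([ 542.5, -134.2]), array([164.4, 182.6]), np.float64(71.6)]
board 0.56 [396.7, 307.5] [array([ 288. , -221.9]), array([125.6, 140.7]), np.float64(76.5)]
eyebolt 0.6 [305.0, 130.1] [array([732.5,   0.8]), array([95.7, 54. ]), np.float64(22.4)]
eyebolt 0.52 [343.3, 140.5] [array([719.3, -93.7]), array([74.6, 36. ]), np.float64(0.1)]
stepblock 0.88 [344.6, 134.7] [array([710.7, -90.1]), array([70.1, 32.7]), np.float64(0.3)]
oil 0.61 [145.5, 233.8] [array([455. , 388.8]), array([61. , 47.4]), np.float64(73.1)]
```

View pics/t10.png

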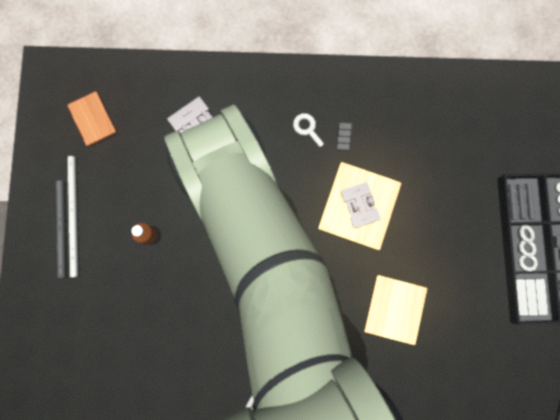

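View pics/s10.png

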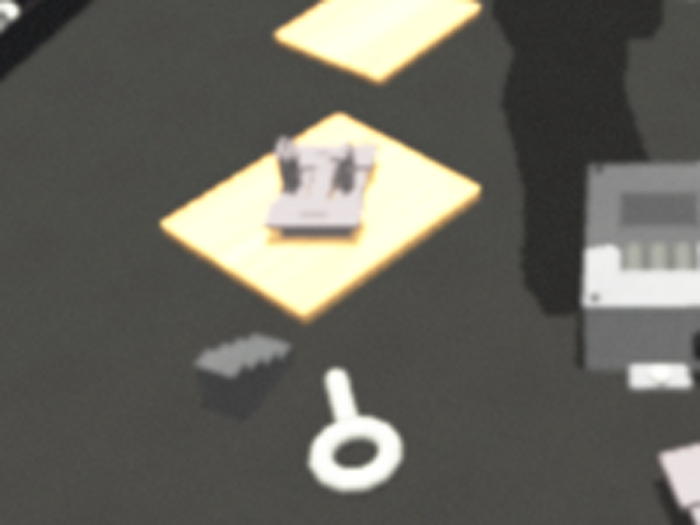

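The cover stands upright at (540.8, −133.7) mm, about 2 mm from the board's middle at (542.5, −134.2). The bystanders are where they were, and the gripper hangs free. Handing in.

```bash
python3 -c "
from plant import bot
print(bot.sign_off())"
```

```text
the job is handed in; nothing more can be done
None
```

The cover is off the battery box and standing upright on the larger board, and I have handed the job in. The hand-in reports no verdict.

- **Pressing:** I felt for both thumb pads, which first touched at an opening of about 52.8 mm. I then closed to about 44.5 mm, roughly 4.2 mm and 16–17 N per tab. That force is worked out from the spring rate, because the squeeze itself cannot be measured. The sideways force stayed balanced.
- **Lifting:** Both hooks came free with only the cover's weight felt (2–3 N).
- **Setting down:** The cover touched down at the predicted height with about 14 N against the 50 N limit, and I opened the fingers slowly.
- **Last checks:**
  - In the top view the cover is about 2 mm from the board's middle, and its size fits the smaller cover (100 × 72 mm).
  - The scene view shows it upright.
  - The eye bolt, step block and oil bottle are within about 3 mm of their first measurements, which is as fine as the cameras resolve.
  - The gripper hangs free, and the clock stood at about 20 s at the last reading.
- **Disagreements:** On the first descent the arm drifted about 12 mm sideways; I corrected this before touching anything. In the last picture the eye bolt detector also marked the step block, and I ignored that.

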